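# Lay a straightedge against two stop tips and weigh it down

### The arm

A 6-joint arm with a two-finger parallel gripper is mounted at the origin on the work surface. World frame = base frame: x ahead of the robot, y to its left, z up, the work surface at z = 0. Lengths are in m, angles in degrees, forces in N, time in s.
With the tool pointing down it reaches from about 0.35 to 0.975 m from the base axis. Payload 4.9 kg.
Tool frame: the origin (TCP) lies midway between the tips of the shut fingers; the grasp point (between the pads) lies 19 mm behind it (arm.grip_point_offset is the distance from the TCP to the grasp point, in m); z points along the fingers, y is the direction in which the jaws open and shut (so a half turn about z gives the same grasp; the last joint's range is limited). The gripper opens to 85 mm and grips with 20 to 120 N. Pads are 22 mm wide; open, the fingers measure 114 mm over their backs; the gripper's body (76 mm by 85 mm) begins 54 mm behind the grasp point. The pads swing forward as they close: fully open they stand 13 mm farther back than shut.
Start: joints at [67.552, 3.019, 92.412, -0, 84.569, -6.818], TCP at [0.168, 0.602, 0.231] pointing down, gripper open.
Joint ranges: [-172.51, 172.51], [-57.92, 126.97], [3.15, 148.05], [-58.71, 238.71], [5.1, 150.11], [-179.66, 179.66]. Speed limits (degrees/s): [147.25, 147.25, 180, 180, 180, 180].

### API

Orientations are given as [roll, pitch, yaw] about the fixed x, y, z axes, in that order (R = Rz(yaw) Ry(pitch) Rx(roll)).
In Python, from bench import arm gives the robot as it stands.
- The arm moves only by the tool jog_arm, never from a script. Its argument "targets" is text: rows parted by semicolons, each of 5 numbers parted by spaces: the finger opening in m, from 0 to 0.0854, then the shift along the tool's x, y, z in m, then the turn about the tool's z in rad. In form: fingers dx dy dz roll; .... A call has 1 to 20 rows; each row shifts and turns the commanded pose from where the row before left it, along the tool's axes as they then stand; what a row does not reach is not made up. A row lasts 1/8 s, in which the tool goes at most 62.5 mm and 10.7 degrees, less where a joint would pass 70% of its speed; a pose out of reach is approached as far as the arm can. A call with a gripper value outside its range is refused whole. The fingers move at their own pace and stop on an object; the grip force is fixed at half the most. Time passes only in rows, so rows that do not move let the fingers close. It gives the time, the measured TCP pose, the force and the opening at its end, in the units of the state.
- arm.sense(): the state, without advancing time (a new reading comes with each control period).
- arm.camera(name): name is "scene" or "top"; returns (picture, depth): 384x512x3 uint8, red, green, blue; 384x512 float32, m along the optical axis (not along the pixel's ray), 0 where there is no reading.
- arm.camera_params(name): a dict with "mtx" (3x3 intrinsics, pixels), "R" (3x3) and "t" (3): a world point X has camera coordinates R X + t. Camera axes: x right, y down, z forward; pixel columns grow to the right and rows downward; lengths in m; the calibration is good to about 2 mm. A picture is of the moment at which its call begins. camera_params takes no time and is no camera call.
- arm.hand_in(): hands the job in, once; it reports no verdict.
Trained networks look in the newest picture that a camera, given by its name, has taken for a name from the list of things; names that differ only in an ending like _2 or _b are one class to them, and where a whole thing is asked for, a point or a joint stands for the part that bears it (a point fixed in the world has none). Each returns a list of dicts, best first, with "score" (0 to 1); they miss things now and then, are a little off and sometimes report something else, mostly with a low value. They report only what shows in the picture. A call takes as long as a camera call. They do not tell look-alikes from the thing itself.
- arm.outline_of(camera, query): "mask" (384x512 bool, what is visible of it) and "box" ([centre column, centre row, width, height] in pixels, round what is visible of it).
The state is a dict: "t": time; "joint_positions": joint angles; "qd": joint speeds; "tau": joint torques, N m; "tool_pos": TCP position; "tool_rot": TCP orientation; "wrist_force": force on the tool from outside, world axes, zero at the start; "torque": the same for the moment, N m; "width": finger opening in m.
Only numpy, scipy, OpenCV 4.12 (cv2) and the standard library are available. Lean on these libraries where they do the work, as an engineer would, in place of code of your own. Each camera call takes 0.05 s, during which the arm holds its last target.

### The job

On the layout board, slide the aluminium straightedge, keeping it flat on the sheet, until its yellow-striped edge presses lightly against the red tips of both stops at once. Then gently stand the blue weight upright on the flat top of the straightedge, beside the black handle, so that the edge stays touching both tips ready for scribing, and let go. Do not push hard against the stops, and leave the jar, the tape measure and the tin where they are.

Things in the scene. Friction and masses are not known exactly. Their poses are not given: they have to be found in the camera images.
- board: fixed layout board, 300 (x) x 400 (y) x 18 mm, plywood faced with a grey metal sheet; origin at the centre of its underside on the bench, z up; its flat top lies 18 mm above its origin. Turned up to 0.25 rad.
- stop_left: fixed adjustable stop: dark block 24 (x) x 26 (y) x 30 mm on the far part of the board, about 75 mm left (+y) of its middle. Origin: centre of the block's underside, on the sheet; axes as the board's. From its -x face a brass screw with a red 14 mm tip points to -x, 11 mm above the sheet; the tip stands 8 to 34 mm out from the face, set differently each time. The tip springs in 2 mm (0.7 to 2.7 N).
- stop_right: the same kind of stop, about 75 mm to the right (-y) of the board's middle, its tip set independently, so the line through the tips may be skew. Origin: centre of the block's underside, on the sheet. More than 10 N on either stop is too hard.
- straightedge: loose aluminium bar 40 (x) x 300 (y) x 20 mm, 0.48 to 0.78 kg, lying on the sheet on the robot's side of the stops. Origin: centre of its underside; y along the bar. Its +x side (yellow stripe) is the working edge, facing the tips. Mid-top: black handle 16 (x) x 70 (y) mm, 20 to 46 mm above the underside. Slides with a few newtons of friction; pushed at mid-back it swings onto both tips.
- weight: loose blue upright cylindrical weight, 36 mm diameter up to 50 mm height, with a narrower top to 60 mm, about 0.45 kg (0.35 to 0.6); origin: centre of its underside. Stands on the bench beside the board, at the left or the right.
- jar: bystander: amber glass jar with a brass lid, 52 mm diameter, 65 mm high; origin: centre of its underside
- tape: bystander: yellow tape measure, 50 x 35 x 50 mm high; origin: centre of its underside
- tin: bystander: red tin, 44 mm diameter, 60 mm high; origin: centre of its underside
Things that resemble listed ones, but are neither listed nor needed, are in the scene too. Of the things shaped like the weight, the blue one is meant.

How it is judged (in metres and radians):
On the way, in this order (a step that is already met when the one before it is completed fails the run):
1. the straightedge presses on both stop tips at once (over 0.4 N on each), flat on the sheet, for 0.3 s (contact force between straightedge and stop_left above 0.4 N and contact force between straightedge and stop_right above 0.4 N and z of straightedge in the frame of board below 0.021 m and angle between straightedge's own z axis and vertical below 0.03 rad), for 0.3 s.
2. the weight stands upright on the bar while the edge still touches both tips (z of weight in the frame of straightedge between 0.017 and 0.024 m and x of weight in the frame of straightedge between -0.016 and 0.016 m and angle between weight's own z axis and vertical below 0.08 rad and contact force between weight and straightedge above 1 N and contact force between straightedge and stop_left above 0.15 N and contact force between straightedge and stop_right above 0.15 N), for 0.2 s.
At the end, for the whole second after the job is handed in: the straightedge lies flat on the sheet with its yellow-striped edge touching both stop tips (over 0.15 N on each), the weight stands upright and wholly on the bar's flat top with its axis within 16 mm of the bar's centre line, released, and both are at rest (all of step 2 and z of straightedge in the frame of board below 0.021 m and angle between straightedge's own z axis and vertical below 0.03 rad and linear speed of each of straightedge, weight below 0.01 m/s and contact force between the fingers and weight below 0.1 N).
It fails at once if more than 10 N on a stop (contact force between anything else and stop_left above 10 N or contact force between anything else and stop_right above 10 N).
It fails at once if the straightedge is lifted more than 10 mm off the sheet (z of straightedge in the frame of board above 0.028 m).
It fails at once if the weight is banged down on the straightedge (over 40 N) (contact force between weight and straightedge above 40 N).
It fails at once if the jar, the tape measure or the tin is moved more than 15 mm (distance of any of jar, tape, tin from where it was at the start of the episode above 0.015 m).
It also fails if it takes over 72 s, if anything falls off the work surface, if the arm or the gripper's body presses on something with over 40 N, if the wrist force passes 120 N, or if a joint passes its speed limit or range.

## Working session

There is one attempt and no reset: what is moved stays moved. The work goes in short steps, Python scripts to look and compute and a tool call to move; the robot and the scene stay as the last step left them, time stands still between calls to the robot, and variables do not carry over. Pictures are saved under pics/ and viewed, and the job is handed in when it is done.

Besides the shell and the picture viewer there is one more tool, called after "Call:" as a command line: name --argument value ..., lists and objects as JSON in quotes. jog_arm: Moves the arm, as the interface text tells. Its arguments: {"type":"object","properties":{"targets":{"type":"string"}},"required":["targets"]}

```bash
mkdir -p pics; ls; cat > h.py <<'E'
import numpy as np, cv2
from bench import arm
def snap(name,fn,scale=1.5):
    im,d=arm.camera(name)
    cv2.imwrite(fn,cv2.resize(im[:,:,::-1],None,fx=scale,fy=scale))
    return im,d
def pts(name,d):
    p=arm.camera_params(name);K,R,t=map(np.array,(p['mtx'],p['R'],p['t']))
    v,u=np.mgrid[0:d.shape[0],0:d.shape[1]]
    c=np.stack([(u-K[0,2])/K[0,0]*d,(v-K[1,2])/K[1,1]*d,d],-1)
    w=(c-t)@R
    w[d<=0]=np.nan
    return w
E
python3 - <<'E'
from h import *
for n in('scene','top'):
    im,d=snap(n,f'pics/{n}0.png'); np.savez(f'{n}0.npz',im=im,d=d)
    p=arm.camera_params(n);R=np.array(p['R']);print(n,-R.T@np.array(p['t']),np.array(p['mtx']).round(1).tolist(),R.round(3).tolist())
s=arm.sense()
print(s)
E
```

```text
pics
scene [1.09355633 0.52292292 0.92718441] [[354.5, 0.0, 256.9], [0.0, 354.5, 184.1], [0.0, 0.0, 1.0]] [[-0.656, 0.755, -0.01], [0.583, 0.498, -0.642], [-0.48, -0.426, -0.767]]
top [0.36625063 0.04218297 1.04030016] [[417.1, 0.0, 261.3], [0.0, 417.1, 194.5], [0.0, 0.0, 1.0]] [[0.008, -1.0, -0.013], [-0.985, -0.006, -0.17], [0.17, 0.015, -0.985]]
{'t': 0.1, 'joint_positions': array([ 6.75530787e+01,  3.05381070e+00,  9.24835362e+01,  4.59589235e-04,
        8.45666612e+01, -6.81802938e+00]), 'qd': array([ 0.00381112, -0.04718663, -0.11397542, -0.11313889,  0.12362656,
        0.02331644]), 'tau': array([ 2.15802015e-04, -3.94904959e+01, -3.71363354e+01, -8.19450543e-05,
        3.98740885e-03, -6.39597431e-06]), 'tool_pos': array([0.16816346, 0.60138316, 0.2301895 ]), 'tool_rot': array([-1.79896782e+02, -1.28016718e-02,  1.64371053e+02]), 'wrist_force': array([-0.06767168,  0.51937605, -0.22991433]), 'torque': array([-0.00274912, -0.05601235,  0.01883902]), 'width': 0.08560293952292283}
```

View pics/scene0.png

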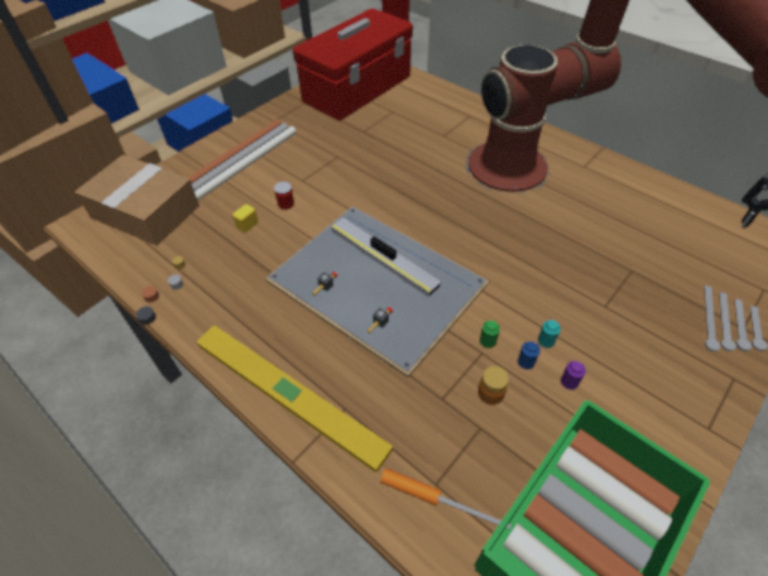

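View pics/top0.png

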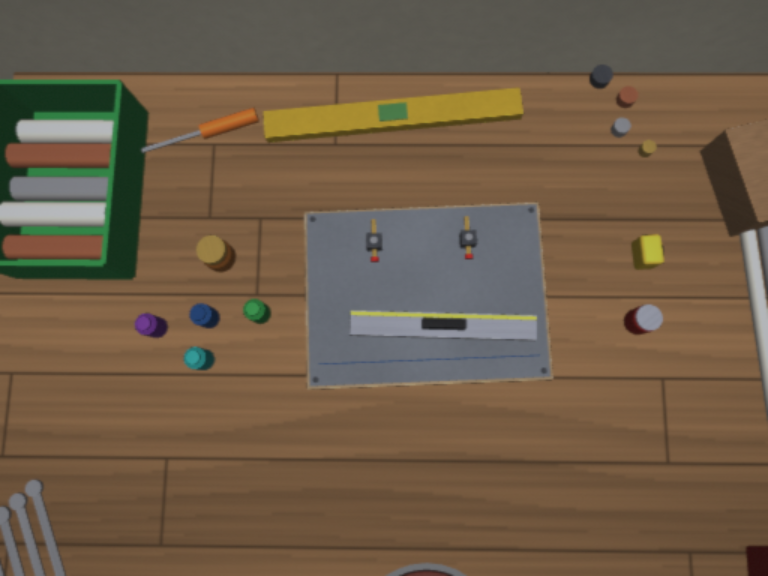

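The scene and top pictures show the board with the bar at top px (443,325) and the red tips at about (375,259) and (468,256). The blue weight is at (203,315), between purple, teal and green look-alikes, with the jar at (213,250).

```bash
python3 - <<'E'
from h import *
W={}
for n in('scene','top'):
    z=np.load(f'{n}0.npz'); w=pts(n,z['d']); hsv=cv2.cvtColor(z['im'],cv2.COLOR_RGB2HSV)
    for q in('weight','straightedge','stop_left','jar','board'):
        for o in arm.outline_of(n,q)[:6]:
            m=o['mask']; p=w[m]; p=p[~np.isnan(p[:,0])]
            zt=np.percentile(p[:,2],97); top=p[p[:,2]>zt-0.006]
            print(n,q,round(o['score'],2),np.array(o['box']).round(),'hue',np.median(hsv[m][:,0]),'ztop',zt.round(4),'topc',((top.min(0)+top.max(0))/2).round(4),'ext',np.ptp(top,axis=0).round(3))
    # red tips, yellow stripe
    x=w[...,0]; reg=(x>0.3)&(x<0.75)&(abs(w[...,1])<0.25)&(w[...,2]>0.02)
    red=reg&((hsv[...,0]<8)|(hsv[...,0]>172))&(hsv[...,1]>150)&(hsv[...,2]>80)
    k,l,st,c=cv2.connectedComponentsWithStats(red.astype(np.uint8))
    for i in range(1,k):
        if st[i,4]>3: p=w[l==i];print(n,'red',st[i],np.nanmedian(p,0).round(4),'minx',np.nanmin(p[:,0]).round(4),p[:,2].max())
    yel=reg&(hsv[...,0]>22)&(hsv[...,0]<35)&(hsv[...,1]>150)
    k,l,st,c=cv2.connectedComponentsWithStats(yel.astype(np.uint8))
    for i in range(1,k):
        if st[i,4]>20:
            p=w[l==i];a=np.polyfit(p[:,1],p[:,0],1);print(n,'yel',st[i],a.round(4),np.median(p,0).round(4),p[:,1].min(),p[:,1].max())
    ar=reg&(w[...,2]>0.055)
    blk=ar&(hsv[...,2]<70)
    k,l,st,c=cv2.connectedComponentsWithStats(blk.astype(np.uint8))
    for i in range(1,k):
        if st[i,4]>10:
            p=w[l==i];print(n,'blk',st[i],p.min(0).round(4),p.max(0).round(4),np.median(p,0).round(4))
E
```

```text
scene weight 0.68 [381. 252.  14.  17.] hue 139.0 ztop 0.0605 topc [0.4877 0.4538 0.0591] ext [0.021 0.021 0.008]
scene weight 0.68 [327. 223.  16.  20.] hue 66.0 ztop 0.0604 topc [0.5112 0.2819 0.0587] ext [0.022 0.026 0.008]
scene weight 0.66 [364. 223.  13.  14.] hue 89.0 ztop 0.0605 topc [0.4354 0.3709 0.059 ] ext [0.022 0.022 0.009]
scene weight 0.53 [354. 236.  13.  16.] hue 108.0 ztop 0.0606 topc [0.5056 0.3679 0.0587] ext [0.021 0.023 0.008]
scene straightedge 0.6 [256. 172.  73.  47.] hue 108.0 ztop 0.0632 topc [ 0.4903 -0.0239  0.0625] ext [0.02  0.071 0.01 ]
scene stop_left 0.43 [252. 213.  15.  14.] hue 106.0 ztop 0.05 topc [0.6269 0.09   0.0482] ext [0.026 0.027 0.007]
scene jar 0.88 [330. 257.  17.  20.] hue 20.5 ztop 0.0666 topc [0.6073 0.353  0.0643] ext [0.043 0.043 0.007]
scene board 0.63 [251. 196. 147. 110.] hue 107.0 ztop 0.0202 topc [0.5451 0.0072 0.0312] ext [0.317 0.408 0.034]
scene red [259 205   2   3   4] [0.5962 0.0904 0.0322] minx 0.5943 0.03401333256753393
scene blk [247 158  17  13  91] [ 0.4791 -0.0536  0.0551] [0.5001 0.0116 0.0674] [ 0.4914 -0.0186  
[... 706 characters left out ...]
248. 161.   9.  26.] hue 110.0 ztop 0.0508 topc [0.6239 0.0891 0.0485] ext [0.024 0.023 0.007]
top jar 0.63 [247. 163.  13.  24.] hue 110.0 ztop 0.0509 topc [0.6239 0.089  0.0486] ext [0.024 0.022 0.007]
top jar 0.55 [145. 169.  28.  26.] hue 20.0 ztop 0.0677 topc [0.6022 0.3498 0.0656] ext [0.045 0.044 0.008]
top board 0.76 [288. 196. 166. 118.] hue 109.0 ztop 0.0218 topc [0.5412 0.0022 0.0322] ext [0.313 0.41  0.033]
top red [310 169   5   3  12] [ 0.601  -0.0673  0.0359] minx 0.5978 0.03918698321525714
top red [248 171   4   3  11] [0.5949 0.0879 0.0352] minx 0.5926 0.03732500164587107
top blk [282 212  28   8 177] [ 0.4773 -0.056   0.0553] [0.4929 0.0076 0.0689] [ 0.4855 -0.0229  0.0642]
```

```bash
cat > bar.py <<'E'
from h import *
def bar(n,im,d):
    w=pts(n,d); hsv=cv2.cvtColor(im,cv2.COLOR_RGB2HSV)
    reg=(w[...,0]>0.35)&(w[...,0]<0.66)&(abs(w[...,1]+0.0)<0.2)
    yel=reg&(hsv[...,0]>18)&(hsv[...,0]<38)&(hsv[...,1]>110)
    k,l,st,c=cv2.connectedComponentsWithStats(yel.astype(np.uint8),connectivity=8)
    out={}
    # bar top by height, white/grey low saturation
    top=reg&(w[...,2]>0.030)&(w[...,2]<0.046)
    top=cv2.morphologyEx(top.astype(np.uint8),cv2.MORPH_OPEN,np.ones((3,3)))
    k,l,st,c=cv2.connectedComponentsWithStats(top)
    if k>1:
        i=1+np.argmax(st[1:,4]); p=w[l==i]; r=cv2.minAreaRect(p[:,:2].astype(np.float32))
        u=p[:,:2]-p[:,:2].mean(0); 
        a=np.linalg.svd(u,full_matrices=False)[2][0]; a=a*np.sign(a[1])
        print(n,'bar rect',np.round(r[0],4),np.round(r[1],3),'axis',a.round(4),'slope dx/dy',round(a[0]/a[1],4),'z',np.median(p[:,2]).round(4),'yext',p[:,1].min().round(3),p[:,1].max().round(3))
    p=w[yel]
    p=p[(p[:,2]>0.015)]
    if len(p)>10:
        a=np.polyfit(p[:,1],p[:,0],1); res=np.abs(p[:,0]-np.polyval(a,p[:,1])); q=p[res<0.01];a=np.polyfit(q[:,1],q[:,0],1)
        print(n,'yellow',len(q),'slope',a.round(4),'x at -.067,.088',np.polyval(a,[-.067,.088]).round(4),'z',np.median(q[:,2]).round(4),q[:,1].min().round(3),q[:,1].max().round(3))
    hd=reg&(w[...,2]>0.056)&(w[...,2]<.075)
    p=w[hd]
    if len(p): r=cv2.minAreaRect(p[:,:2].astype(np.float32)); print(n,'handle',np.round(r[0],4),np.round(r[1],3))
    red=reg&((hsv[...,0]<8)|(hsv[...,0]>172))&(hsv[...,1]>120)&(hsv[...,2]>60)
    k,l,st,c=cv2.connectedComponentsWithStats(red.astype(np.uint8))
    for i in range(1,k):
        if st[i,4]>2: p=w[l==i]; print(n,'red',np.median(p,0).round(4),'minx',p[:,0].min().round(4))
E
python3 - <<'E'
from bar import *
for n in('scene','top'):
    z=np.load(f'{n}0.npz'); bar(n,z['im'],z['d'])
    w=pts(n,z['d']); x=w[...,0]
    b=(w[...,2]>.01)&(w[...,2]<.027)&(x>.35)&(x<.75)&(abs(w[...,1])<.25)
    p=w[b];r=cv2.minAreaRect(p[:,:2].astype(np.float32));print(n,'board',r)
E
```

```text
scene bar rect [ 0.4895 -0.0241] [0.305 0.043] axis [0.0163 0.9999] slope dx/dy 0.0163 z 0.0369 yext -0.176 0.128Traceback (most recent call last):
  File "<stdin>", line 3, in <module>
  File "bar.py", line 20, in bar
    a=np.polyfit(p[:,1],p[:,0],1); res=np.abs(p[:,0]-np.polyval(a,p[:,1])); q=p[res<0.01];a=np.polyfit(q[:,1],q[:,0],1)
                                                                                            ~~~~~~~~~~^^^^^^^^^^^^^^^^^
    raise TypeError("expected non-empty vector for x")
TypeError: expected non-empty vector for x
```

```bash
python3 -c "
from h import *
for n,(a,b,c,e) in dict(scene=(130,220,170,310),top=(130,260,200,370)).items():
    im=np.load(n+'0.npz')['im'][a:b,c:e]; cv2.imwrite(f'pics/{n}z.png',cv2.resize(im[:,:,::-1],None,fx=4.5,fy=4.5,interpolation=cv2.INTER_NEAREST)[:600,:800])
"
```

```text
(no output)
```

View pics/topz.png

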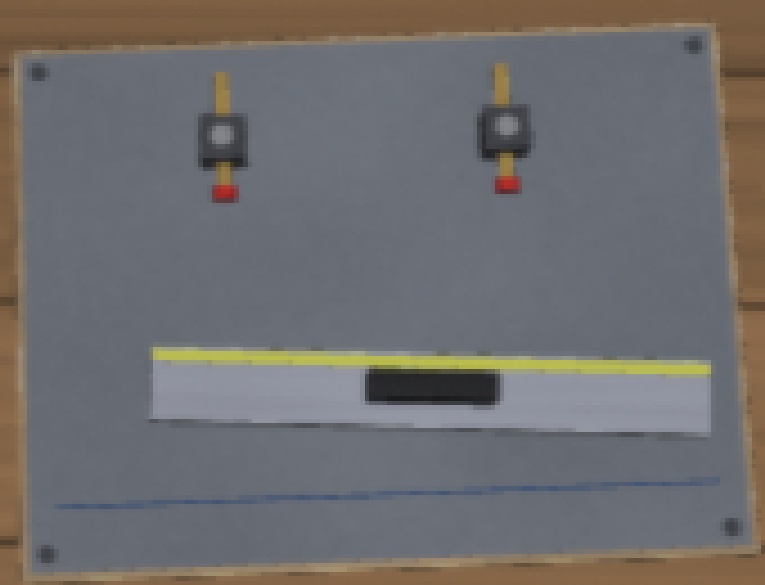

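The zoomed top picture shows the bar skewed slightly against the tip line. The red tips point toward the bar's yellow edge, about 85 mm ahead of it.

```bash
sed -i 's/p=p\[(p\[:,2\]>0.015)\]/p=p[(p[:,2]>0.029)\&(p[:,2]<0.046)]/; s/    if len(p)>10:/    if len(p)>10:\n      try:/; s/^        a=np.polyfit(p\[:,1\],p/          a=np.polyfit(p[:,1],p/; s/^        print(n,.yellow/          print(n,"yellow"/' bar.py; sed -i "s/\"yellow\"'/\"yellow\"/; s/^    hd=reg/      except Exception as e: print(e)\n    hd=reg/" bar.py
python3 - <<'E'
from bar import *
for n in('scene','top'):
    z=np.load(f'{n}0.npz'); bar(n,z['im'],z['d'])
    w=pts(n,z['d']); x=w[...,0]
    b=(w[...,2]>.01)&(w[...,2]<.027)&(x>.35)&(x<.75)&(abs(w[...,1])<.25)
    p=w[b];r=cv2.minAreaRect(p[:,:2].astype(np.float32));print(n,'board',r, np.median(p[:,2]))
E
```

```text
scene bar rect [ 0.4895 -0.0241] [0.305 0.043] axis [0.0163 0.9999] slope dx/dy 0.0163 z 0.0369 yext -0.176 0.128
expected non-empty vector for x
scene handle [ 0.489  -0.0238] [0.071 0.019]
scene red [ 0.6038 -0.065   0.0335] minx 0.6008
scene red [0.5962 0.0883 0.0322] minx 0.5842
scene board ((0.5441584587097168, 0.0038208961486816406), (0.3018816411495209, 0.40276771783828735), 2.6587119102478027) 0.016859029128303463
top bar rect [ 0.4861 -0.0245] [0.299 0.041] axis [0.0202 0.9998] slope dx/dy 0.0202 z 0.0384 yext -0.174 0.125
top yellow 46 slope [0.0562 0.5072] x at -.067,.088 [0.5034 0.5121] z 0.0388 -0.172 -0.102
top handle [ 0.4858 -0.0243] [0.068 0.016]
top red [ 0.6002 -0.0678  0.0353] minx 0.5967
top red [0.595  0.0879 0.0352] minx 0.5926
top board ((0.5412136316299438, 0.002324730157852173), (0.3000938594341278, 0.4005976617336273), 2.704129219055176) 0.01821126259839833
```

Call:
jog_arm --targets "0 0 0 0 0.18; 0 0 0 0 0.18; 0 0 0 0 0.18; 0 0 0 0 0.18; 0 0 0 0 0.18; 0 0 0 0 0.18; 0 0 0 0 0.18"

```text
t: 1.48
tool_pos: [0.1684, 0.6019, 0.2313]
tool_rot: [180.0, -0.0, 91.8]
wrist_force: [1.4, -0.2, 0.1]
width: 0.0001
```

Call:
jog_arm --targets "0 -0.045 0.017 0 0; 0 -0.045 0.017 0 0; 0 -0.045 0.017 0 0; 0 -0.045 0.017 0 0; 0 -0.045 0.017 0 0; 0 -0.045 0.017 0 0; 0 -0.045 0.017 0 0; 0 -0.045 0.017 0 0; 0 -0.045 0.017 0 0; 0 -0.045 0.017 0 0; 0 -0.045 0.017 0 0; 0 -0.045 0.017 0 0; 0 -0.045 0.017 0 0; 0 0 0 0 0; 0 0 0 0 0"

```text
t: 3.35
tool_pos: [0.4113, 0.0259, 0.2313]
tool_rot: [-180.0, -0.0, 92.2]
wrist_force: [0.3, -0.1, -0.5]
width: -0.0002
```

Call:
jog_arm --targets "0 -0.025 0.005 0.03 0; 0 -0.024 0.005 0.03 0; 0 0 0 0.04 0; 0 0 0 0.04 0; 0 0 0 0.03 0; 0 0 0 0.02 0; 0 0 0 0.01 0; 0 0 0 0.005 0; 0 0 0 0.002 0;0 0 0 0 0; 0 0 0 0 0"

```text
t: 4.72
tool_pos: [0.4238, -0.023, 0.025]
tool_rot: [179.9, 0.0, 92.2]
wrist_force: [-0.1, -0.2, -0.2]
width: 0.0006
```

```bash
python3 - <<'E'
from bar import *
for n in('scene','top'):
    im,d=snap(n,f'pics/{n}1.png'); bar(n,im,d)
s=arm.sense();print(s['t'],s['tool_pos'],s['wrist_force'])
E
```

```text
scene bar rect [ 0.4893 -0.0225] [0.301 0.044] axis [0.0133 0.9999] slope dx/dy 0.0133 z 0.0368 yext -0.173 0.128
expected non-empty vector for x
scene handle [ 0.459  -0.0069] [0.063 0.109]
scene red [ 0.4316 -0.0211  0.3411] minx 0.35
scene red [ 0.4548 -0.0234  0.2667] minx 0.441
scene red [ 0.45  -0.001  0.235] minx 0.4119
scene red [ 0.6042 -0.0634  0.036 ] minx 0.6021
scene red [0.5973 0.0885 0.0339] minx 0.5829
top bar rect [0.4881 0.0733] [0.104 0.04 ] axis [-0.0506  0.9987] slope dx/dy -0.0506 z 0.0384 yext 0.021 0.125
top yellow 2 slope [-0.095   0.4832] x at -.067,.088 [0.4896 0.4748] z 0.0398 -0.172 -0.169
top handle [ 0.4919 -0.0263] [0.012 0.058]
top red [ 0.6008 -0.0676  0.0342] minx 0.5968
top red [0.595  0.0879 0.0354] minx 0.5925
top red [0.4008 0.0312 0.3657] minx 0.35
top red [ 0.4382 -0.0275  0.3401] minx 0.4135
top red [ 0.393  -0.0651  0.3599] minx 0.3506
top red [ 0.4002 -0.0191  0.3366] minx 0.3792
top red [ 0.4085 -0.0589  0.343 ] minx 0.4069
4.825 [ 0.4236443  -0.02304785  0.02475639] [-0.01313918  0.64243605  0.42388012]
```

View pics/scene1.png

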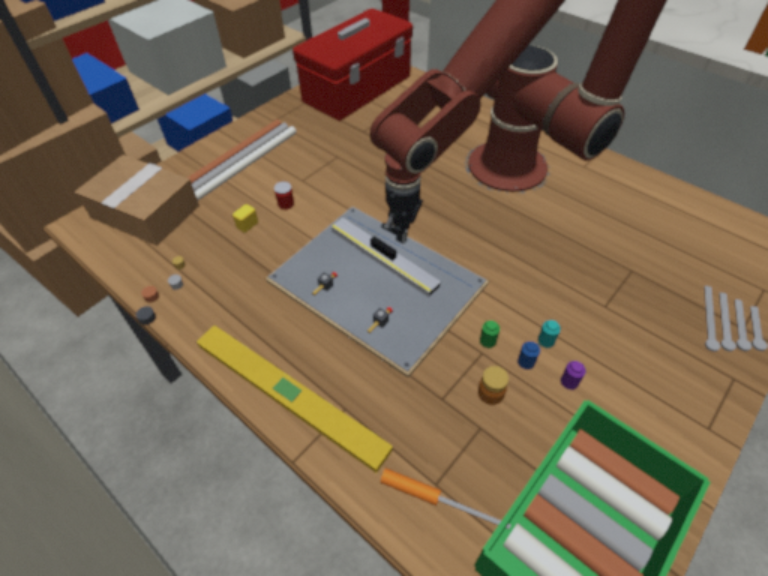

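The scene picture shows the shut fingers behind the bar's middle at (398,232), with the way to the tips clear.

Call:
jog_arm --targets "0 0 0.006 0 0; 0 0 0.006 0 0; 0 0 0.004 0 0; 0 0 0.003 0 0; 0 0 0.003 0 0; 0 0 0.003 0 0; 0 0 0.003 0 0"

```text
t: 5.7
tool_pos: [0.4514, -0.0218, 0.0243]
tool_rot: [-180.0, -0.0, 92.2]
wrist_force: [0.4, 0.8, 1.0]
width: -0.0
```

Call:
jog_arm --targets "0 0 0.003 0 0; 0 0 0.003 0 0; 0 0 0.003 0 0; 0 0 0.003 0 0; 0 0 0.003 0 0; 0 0 0.003 0 0; 0 0 0.003 0 0"

```text
t: 6.58
tool_pos: [0.4706, -0.0209, 0.0238]
tool_rot: [-179.7, -0.0, 92.2]
wrist_force: [-5.7, -0.6, 4.3]
width: -0.0001
```

Call:
jog_arm --targets "0 0 0.003 -0.0005 0; 0 0 0.003 -0.0005 0; 0 0 0.003 0 0; 0 0 0.003 0 0; 0 0 0.003 0 0; 0 0 0.003 0 0; 0 0 0.003 0 0; 0 0 0 0 0"

```text
t: 7.58
tool_pos: [0.4938, -0.0203, 0.0256]
tool_rot: [179.9, 0.0, 92.2]
wrist_force: [-1.3, -0.0, -0.8]
width: -0.0001
```

```bash
python3 - <<'E'
from bar import *
for n in('scene','top'):
    im,d=snap(n,f'pics/{n}2.png',1); bar(n,im,d)
    cv2.imwrite(f'pics/{n}2z.png',cv2.resize(im[130:270,180:370,::-1],None,fx=4,fy=4))
s=arm.sense();print(s['t'],s['tool_pos'],s['wrist_force'])
E
```

```text
scene bar rect [ 0.5289 -0.022 ] [0.302 0.044] axis [0.0141 0.9999] slope dx/dy 0.0141 z 0.0368 yext -0.173 0.129
expected non-empty vector for x
scene handle [ 0.5141 -0.0089] [0.061 0.087]
scene red [0.4317 0.0045 0.3801] minx 0.35
scene red [ 0.5261 -0.018   0.2675] minx 0.5116
scene red [0.5195 0.0044 0.2357] minx 0.4795
scene red [ 0.6028 -0.0652  0.0332] minx 0.6005
scene red [0.5975 0.0898 0.0356] minx 0.5829
top bar rect [0.5275 0.0861] [0.04  0.081] axis [0.0483 0.9988] slope dx/dy 0.0483 z 0.0382 yext 0.045 0.127
expected non-empty vector for x
top red [ 0.4032 -0.0047  0.3905] minx 0.35
top red [ 0.6001 -0.0678  0.0333] minx 0.5968
top red [0.5948 0.0879 0.0361] minx 0.5925
top red [ 0.468  -0.0173  0.3366] minx 0.4495
top red [ 0.4588 -0.0066  0.2665] minx 0.4572
top red [ 0.4552 -0.0196  0.2684] minx 0.4527
7.675 [ 0.49381498 -0.02028868  0.02564443] [-1.64599327  0.97414457  0.30958624]
```

View pics/top2z.png

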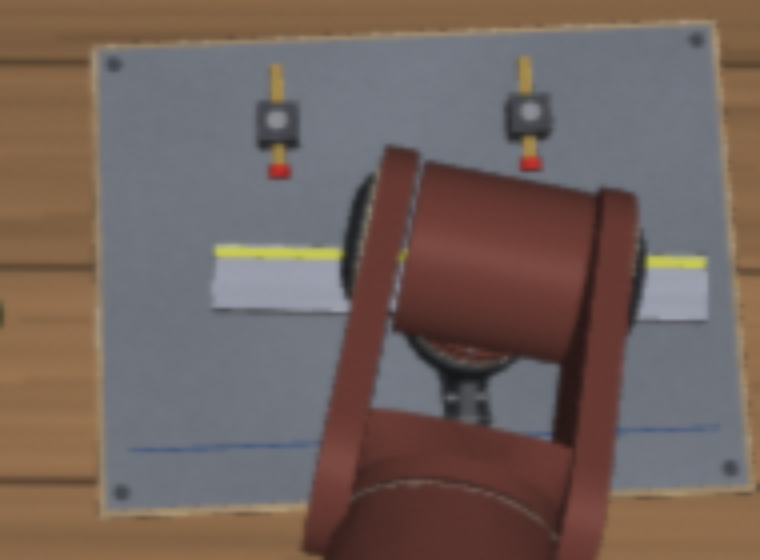

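View pics/scene2z.png

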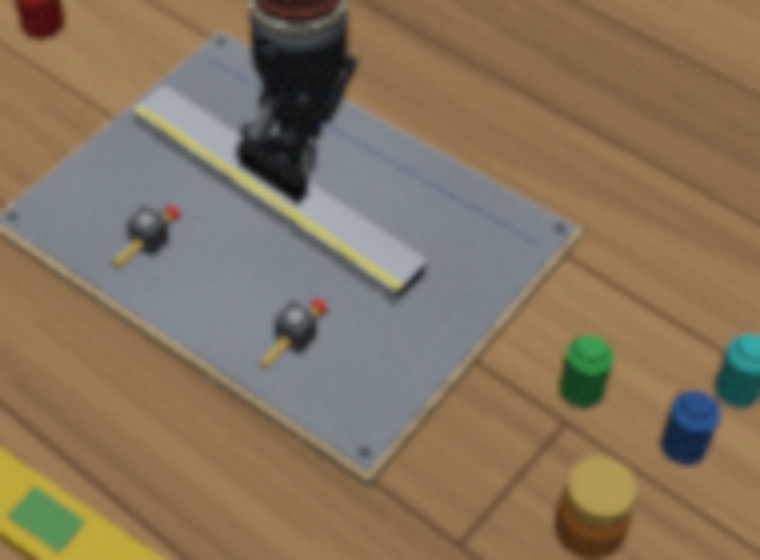

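The pictures show the bar moved flat to about mid-board with no visible turn. The edge is still about 43 mm short of the left tip.

Call:
jog_arm --targets "0 0 0.003 0 0; 0 0 0.003 0 0; 0 0 0.003 0 0; 0 0 0.003 0 0; 0 0 0.003 0 0; 0 0 0.003 0 0; 0 0 0.003 0 0; 0 0 0.003 0 0; 0 0 0.003 0 0"

```text
t: 8.8
tool_pos: [0.5204, -0.0192, 0.0254]
tool_rot: [-180.0, 0.0, 92.2]
wrist_force: [-4.6, 0.6, 1.8]
width: -0.0003
```

Call:
jog_arm --targets "0 0 0.002 0 0; 0 0 0.002 0 0; 0 0 0.002 0 0; 0 0 0.002 0 0"

```text
t: 9.3
tool_pos: [0.5283, -0.0189, 0.0254]
tool_rot: [-180.0, 0.0, 92.2]
wrist_force: [-5.4, -0.8, 2.0]
width: -0.0001
```

Call:
jog_arm --targets "0 0 0.001 0 0; 0 0 0.001 0 0; 0 0 0.001 0 0"

```text
t: 9.68
tool_pos: [0.5312, -0.0188, 0.0254]
tool_rot: [-180.0, 0.0, 92.2]
wrist_force: [-6.4, -0.4, 3.4]
width: -0.0003
```

Call:
jog_arm --targets "0 0 0.001 0 0; 0 0 0.001 0 0; 0 0 0.001 0 0"

```text
t: 10.05
tool_pos: [0.5342, -0.0187, 0.0254]
tool_rot: [-180.0, 0.0, 92.2]
wrist_force: [-4.7, -0.0, 2.9]
width: 0.0004
```

Call:
jog_arm --targets "0 0 0.001 0 0; 0 0 0.001 0 0; 0 0 0.001 0 0"

```text
t: 10.42
tool_pos: [0.5372, -0.0186, 0.0254]
tool_rot: [-180.0, 0.0, 92.2]
wrist_force: [-6.1, -0.1, 3.7]
width: 0.0001
```

```bash
cat > look.py <<'E'
from bar import *
import sys
k=sys.argv[1]
for n in('scene','top'):
    im,d=arm.camera(n); bar(n,im,d)
    cv2.imwrite(f'pics/{n}{k}z.png',cv2.resize(im[130:270,180:370,::-1],None,fx=4,fy=4))
s=arm.sense();print(s['t'],s['tool_pos'],s['wrist_force'])
E
python3 look.py 3|grep -v 'red\|handle\|vector'
```

```text
scene bar rect [ 0.5756 -0.02  ] [0.301 0.05 ] axis [0.0132 0.9999] slope dx/dy 0.0132 z 0.0368 yext -0.171 0.131
top bar rect [0.5756 0.0878] [0.052 0.079] axis [0.0488 0.9988] slope dx/dy 0.0489 z 0.0384 yext 0.048 0.127
top yellow 39 slope [0.1006 0.5973] x at -.067,.088 [0.5905 0.6061] z 0.0382 -0.169 0.091
10.525 [ 0.53737907 -0.01857398  0.02543413] [-3.79905455 -0.21066179  1.88457699]
```

View pics/top3z.png

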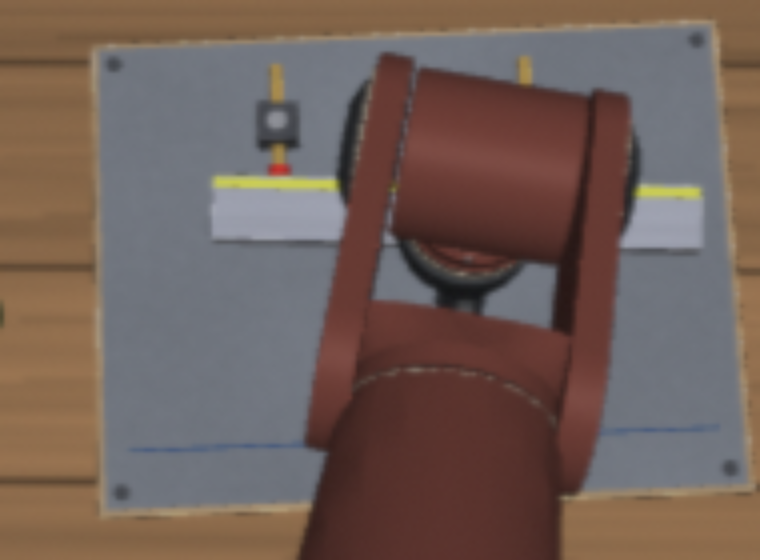

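View pics/scene3z.png

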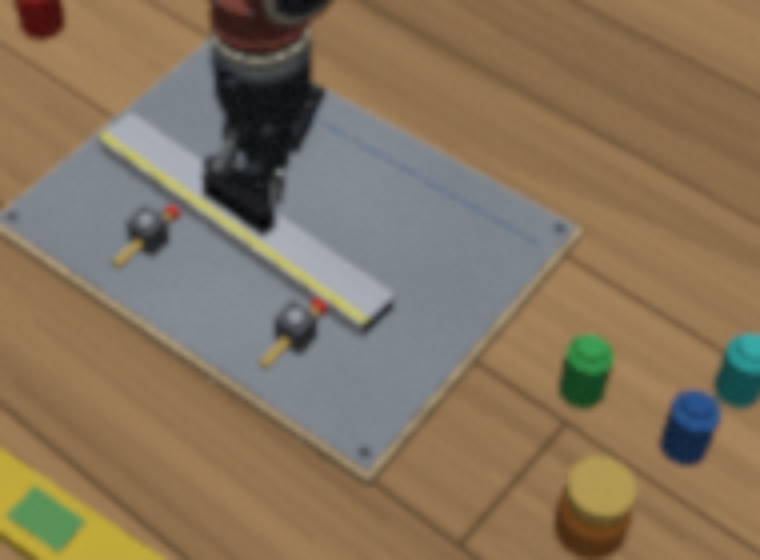

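The pictures show the left tip meeting the yellow edge (scene px 318,305). The right tip is still a few mm clear, so the bar now has to swing on.

Call:
jog_arm --targets "0 0 0.001 0 0; 0 0 0.001 0 0; 0 0 0.001 0 0"

```text
t: 10.9
tool_pos: [0.5397, -0.0185, 0.0254]
tool_rot: [-179.9, 0.0, 92.2]
wrist_force: [-8.1, -0.6, 5.1]
width: 0.0001
```

Call:
jog_arm --targets "0 0 0.0005 0 0; 0 0 0.0005 0 0; 0 0 0.0005 0 0"

```text
t: 11.28
tool_pos: [0.5409, -0.0186, 0.0254]
tool_rot: [-179.9, 0.0, 92.2]
wrist_force: [-9.4, -1.3, 6.5]
width: 0.0001
```

```bash
python3 look.py 4|grep -v 'red\|handle\|vector'
```

```text
scene bar rect [ 0.5761 -0.0189] [0.3   0.048] axis [0.0075 1.    ] slope dx/dy 0.0075 z 0.0369 yext -0.169 0.131
top bar rect [0.5823 0.0878] [0.059 0.079] axis [0.0441 0.999 ] slope dx/dy 0.0441 z 0.0381 yext 0.048 0.127
top yellow 40 slope [0.0888 0.6003] x at -.067,.088 [0.5944 0.6082] z 0.0379 -0.17 0.091
11.375 [ 0.54096402 -0.0186513   0.02535063] [-8.26353141 -0.62489987  5.87262644]
```

View pics/scene4z.png

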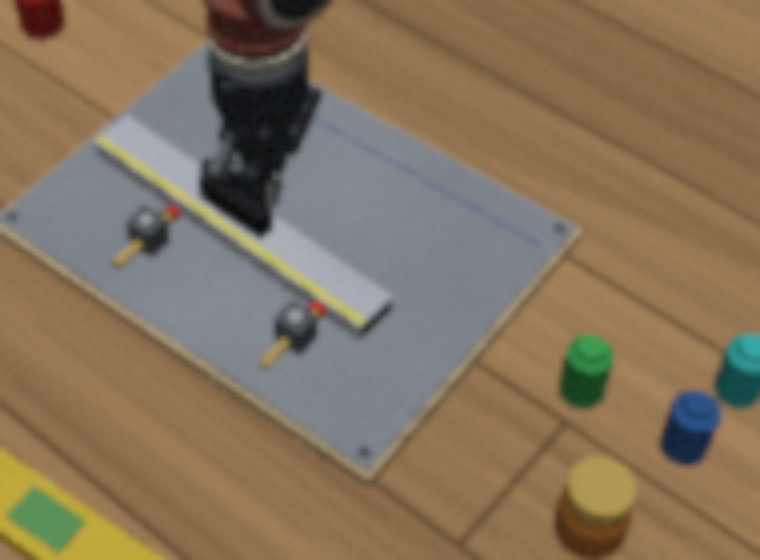

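The right tip is still clear (scene px 175,212 against the edge near 165,190) and the push force is rising. I'll back off and push further to the right, so the bar swings with less load on the left stop.

Call:
jog_arm --targets "0 0 -0.002 0 0; 0 0 -0.003 0 0; 0 -0.02 0 0.001 0; 0 -0.02 0 0.001 0; 0 0 0.002 0 0; 0 0 0.001 0 0; 0 0 0.001 0 0; 0 0 0.001 0 0"

```text
t: 12.38
tool_pos: [0.5429, -0.058, 0.0229]
tool_rot: [-179.9, -0.0, 92.2]
wrist_force: [-2.4, -1.1, -1.7]
width: -0.0003
```

Call:
jog_arm --targets "0 0 0.001 0 0; 0 0 0.001 0 0; 0 0 0.001 0 0"

```text
t: 12.75
tool_pos: [0.5457, -0.0579, 0.023]
tool_rot: [-179.9, -0.0, 92.2]
wrist_force: [-3.8, -1.2, -0.0]
width: -0.0003
```

```bash
python3 look.py 5|grep -v 'red\|handle\|vector'
```

```text
scene bar rect [ 0.5824 -0.019 ] [0.048 0.303] axis [-0.0438  0.999 ] slope dx/dy -0.0439 z 0.0368 yext -0.171 0.132
top bar rect [0.5773 0.0637] [0.05  0.133] axis [0.0053 1.    ] slope dx/dy 0.0053 z 0.0382 yext -0.003 0.13
top yellow 77 slope [0.0306 0.5888] x at -.067,.088 [0.5867 0.5915] z 0.0385 -0.003 0.09
12.85 [ 0.54586751 -0.0579509   0.02301394] [-4.93022883 -0.34212543 -1.79357651]
```

View pics/scene5z.png

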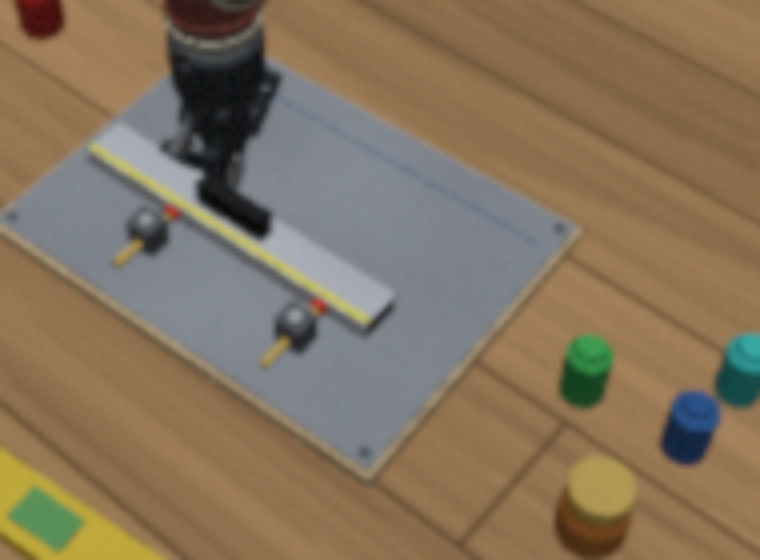

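The right tip now almost meets the edge (scene px 173,212). I'll continue in half-millimetre steps and watch the force.

Call:
jog_arm --targets "0 0 0.0005 0 0; 0 0 0.0005 0 0"

```text
t: 13.1
tool_pos: [0.5468, -0.0582, 0.023]
tool_rot: [-179.9, -0.0, 92.2]
wrist_force: [-4.0, -1.0, -0.4]
width: -0.0002
```

Call:
jog_arm --targets "0 0 0.0005 0 0; 0 0 0 0 0"

```text
t: 13.35
tool_pos: [0.5471, -0.0582, 0.023]
tool_rot: [-179.9, -0.0, 92.2]
wrist_force: [-4.9, -1.8, -1.2]
width: 0.0
```

Call:
jog_arm --targets "0 0 0.0005 0 0; 0 0 0 0 0"

```text
t: 13.6
tool_pos: [0.5472, -0.0582, 0.023]
tool_rot: [-179.8, -0.0, 92.2]
wrist_force: [-7.4, -1.7, 0.1]
width: -0.0001
```

```bash
cat > edge.py <<'E'
from h import *
import sys
# yellow stripe centre line (scene px) and red tip px positions
im,d=arm.camera('scene'); k=sys.argv[1]
cv2.imwrite(f'pics/edge{k}.png',cv2.resize(im[145:225,190:290,::-1],None,fx=7.5,fy=7.5,interpolation=cv2.INTER_CUBIC))
p=arm.camera_params('scene');K,R,t=map(np.array,(p['mtx'],p['R'],p['t']))
hsv=cv2.cvtColor(im,cv2.COLOR_RGB2HSV)
def plane(u,v,z):
    r=R.T@np.linalg.inv(K)@np.array([u,v,1]); o=-R.T@t; return o+r*(z-o[2])/r[2]
yel=(hsv[...,0]>22)&(hsv[...,0]<36)&(hsv[...,1]>70)
v,u=np.nonzero(yel[130:230,180:310]);v=v+130;u=u+180
W=np.array([plane(a,b,.038) for a,b in zip(u,v)])
m=(W[:,0]>.45)&(W[:,0]<.62)&(abs(W[:,1])<.2);W=W[m]
a=np.polyfit(W[:,1],W[:,0],1)
for _ in range(4):
    r=abs(W[:,0]-np.polyval(a,W[:,1]));q=W[r<.008];a=np.polyfit(q[:,1],q[:,0],1)
print('stripe',len(q),'slope',a[0].round(4),'x@-.066,.0885',np.polyval(a,[-.066,.0885]).round(4),'y',q[:,1].min().round(3),q[:,1].max().round(3))
s=arm.sense();print(s['t'],s['tool_pos'].round(4),s['wrist_force'].round(2))
E
python3 edge.py 6
```

```text
stripe 144 slope -0.0493 x@-.066,.0885 [0.5959 0.5883] y -0.164 0.132
13.65 [ 0.5472 -0.0582  0.023 ] [-6.44 -1.05  0.54]
```

View pics/edge6.png

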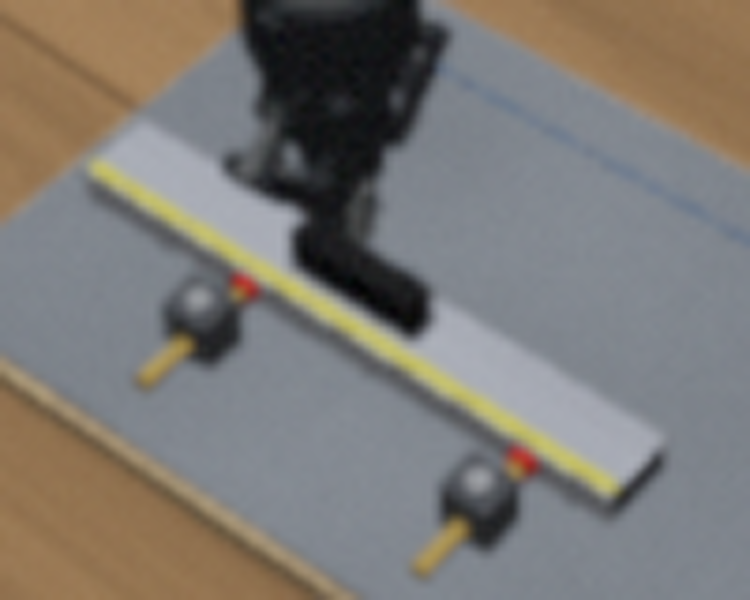

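The edge picture shows the red tips at both ends on the yellow edge (245,287 and 521,461), and the force step shows the right tip taking load. Next I'll push on the left of the handle, near the midpoint of the tips, to press both evenly.

Call:
jog_arm --targets "0 0 -0.001 0 0; 0 0 -0.002 0 0; 0 0 -0.004 0 0; 0 0.03 0 0 0; 0 0.03 0 0 0; 0 0.02 0 0 0; 0 0 0.002 0 0; 0 0 0.001 0 0;0 0 0.001 0 0"

```text
t: 14.78
tool_pos: [0.5425, 0.0209, 0.0234]
tool_rot: [180.0, 0.0, 92.1]
wrist_force: [0.5, -1.1, -0.9]
width: 0.0
```

Call:
jog_arm --targets "0 0 0.001 0 0; 0 0 0 0 0"

```text
t: 15.02
tool_pos: [0.5432, 0.0213, 0.0232]
tool_rot: [-180.0, 0.0, 92.1]
wrist_force: [-1.2, -1.3, 0.3]
width: 0.0002
```

Call:
jog_arm --targets "0 0 0.0005 0 0; 0 0 0 0 0"

```text
t: 15.28
tool_pos: [0.5432, 0.0215, 0.0231]
tool_rot: [-179.9, 0.0, 92.2]
wrist_force: [-1.8, -2.3, 0.7]
width: -0.0002
```

```bash
python3 edge.py 7
```

```text
stripe 143 slope -0.0494 x@-.066,.0885 [0.5958 0.5882] y -0.164 0.132
15.325 [0.5432 0.0215 0.0231] [-1.84 -2.05  1.19]
```

View pics/edge7.png

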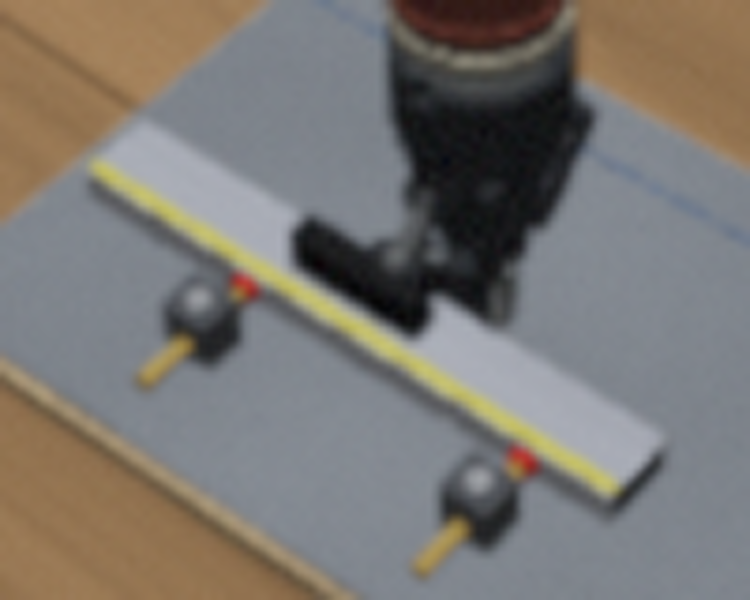

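The edge has held its place (slope -0.049). I'll press a little more.

Call:
jog_arm --targets "0 0 0.0005 0 0; 0 0 0.0005 0 0;0 0 0 0 0"

```text
t: 15.7
tool_pos: [0.5433, 0.0215, 0.0231]
tool_rot: [-179.8, 0.0, 92.2]
wrist_force: [-7.5, -1.9, 4.7]
width: 0.0001
```

Call:
jog_arm --targets "0 0 0.0005 0 0; 0 0 0 0 0; 0 0 0 0 0"

```text
t: 16.08
tool_pos: [0.5436, 0.0215, 0.0231]
tool_rot: [-179.7, 0.0, 92.2]
wrist_force: [-8.0, -2.1, 5.5]
width: 0.0001
```

```bash
python3 edge.py 8
```

```text
stripe 144 slope -0.048 x@-.066,.0885 [0.5959 0.5885] y -0.164 0.132
16.125 [0.5435 0.0216 0.0231] [-7.87 -2.65  5.57]
```

Call:
jog_arm --targets "0 0 0.0005 0 0; 0 0 0 0 0; 0 0 0 0 0; 0 0 0 0 0"

```text
t: 16.62
tool_pos: [0.5436, 0.0216, 0.0231]
tool_rot: [-179.7, 0.0, 92.2]
wrist_force: [-9.8, -1.6, 7.6]
width: 0.0
```

```bash
python3 edge.py 9
```

```text
stripe 144 slope -0.048 x@-.066,.0885 [0.5959 0.5885] y -0.164 0.132
16.675 [0.5436 0.0216 0.0231] [-9.48 -2.91  7.04]
```

Call:
jog_arm --targets "0 0 -0.001 0 0; 0 0 -0.002 0 0; 0 0 -0.006 0 0; 0 0 -0.006 0 0; 0 0 0 -0.03 0; 0 0 0 -0.04 0; 0 0 0 -0.05 0; 0.055 0 0 0 0; 0.055 0.05 -0.002 0 0; 0.055 0.05 -0.002 0 0; 0.055 0.05 -0.002 0 0; 0.055 0.05 -0.002 0 0; 0.055 0.05 -0.002 0 0; 0.055 0.05 -0.002 0 0; 0.055 0.045 -0.002 0 0; 0.055 0 0 0 0; 0.055 0 0 0 0"

```text
t: 18.8
tool_pos: [0.503, 0.3649, 0.1421]
tool_rot: [-179.9, 0.1, 92.2]
wrist_force: [0.1, -0.4, 0.6]
width: 0.0549
```

```bash
python3 edge.py 10; python3 - <<'E'
from bar import *
for n in('scene','top'):
    im,d=arm.camera(n); 
    a=(190,290,280,440) if n=='scene' else (130,260,70,230)
    cv2.imwrite(f'pics/{n}10w.png',cv2.resize(im[a[0]:a[1],a[2]:a[3],::-1],None,fx=4.5,fy=4.5))
    if n=='top':
        bar(n,im,d); cv2.imwrite('pics/top10z.png',cv2.resize(im[130:270,180:370,::-1],None,fx=4,fy=4))
E
```

```text
stripe 141 slope -0.0462 x@-.066,.0885 [0.5956 0.5885] y -0.161 0.132
18.85 [0.5033 0.3645 0.1424] [-0.15 -0.66  0.46]
top bar rect [ 0.5864 -0.0204] [0.061 0.301] axis [-0.0393  0.9992] slope dx/dy -0.0393 z 0.0383 yext -0.171 0.13
top yellow 192 slope [-0.0296  0.5925] x at -.067,.088 [0.5945 0.5899] z 0.0388 -0.167 0.117
top handle [ 0.5768 -0.0213] [0.017 0.068]
top red [ 0.6034 -0.0674  0.0349] minx 0.6003
top red [0.5961 0.0878 0.0366] minx 0.5943
```

View pics/scene10w.png

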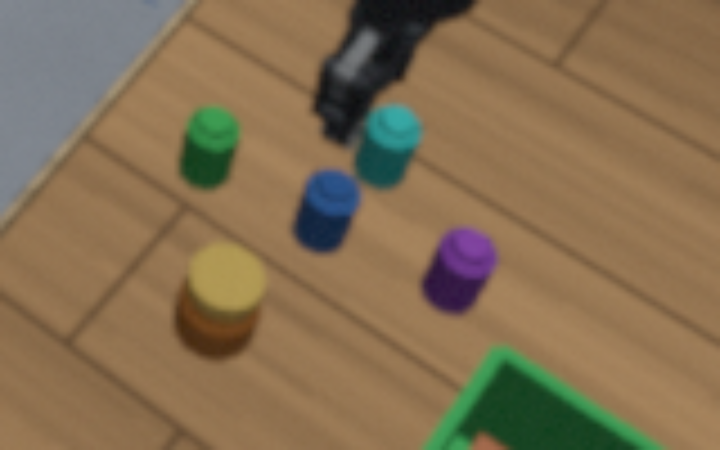

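View pics/top10w.png

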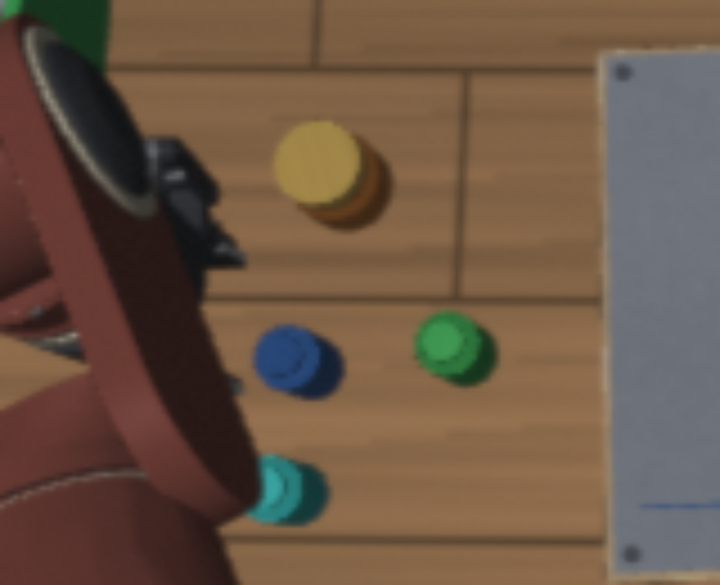

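View pics/top10z.png

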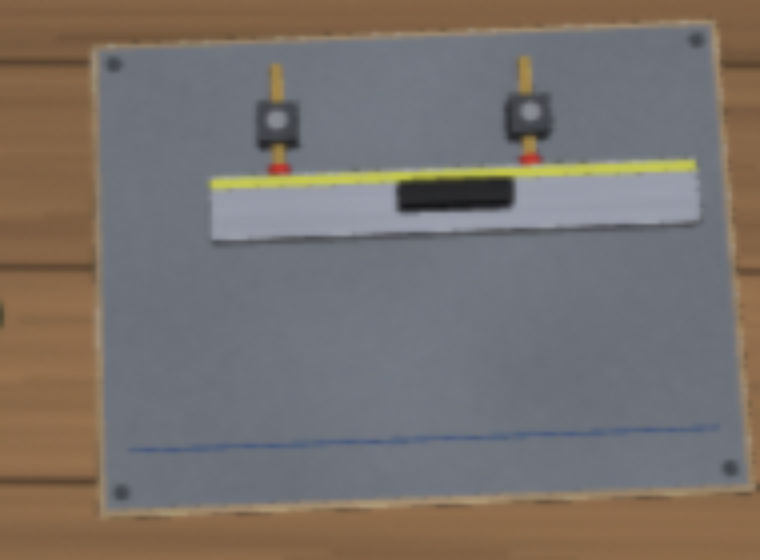

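View pics/edge10.png

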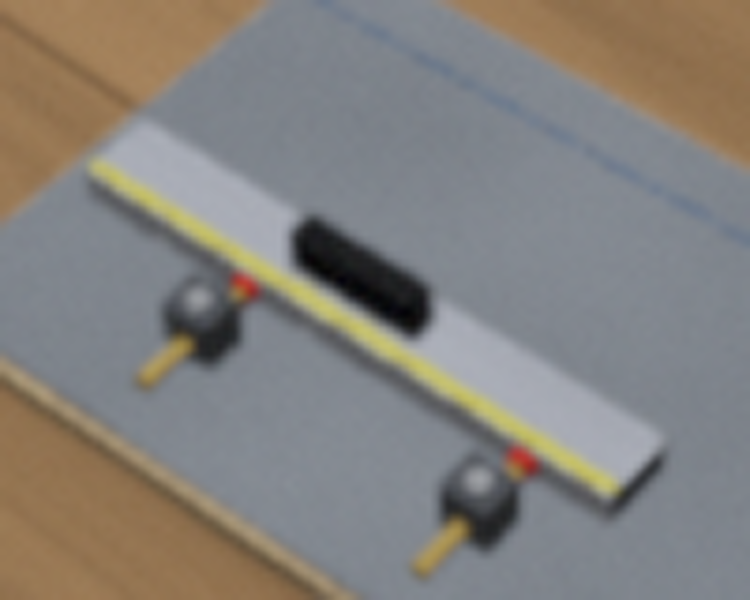

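The bar rests against both tips in the top and edge views. In the scene crop the gripper hangs above and behind the blue weight (scene crop px 327,210), with the look-alikes clear of the fingers. I'll go down and grip.

Call:
jog_arm --targets "0.055 0.001 0 0.03 0; 0.055 0 0 0.025 0; 0.055 0 0 0.015 0; 0.055 0 0 0.01 0; 0.055 0 0 0 0"

```text
t: 19.58
tool_pos: [0.5035, 0.3661, 0.0629]
tool_rot: [-180.0, 0.0, 92.2]
wrist_force: [-0.4, 0.3, -0.3]
width: 0.0552
```

```bash
python3 - <<'E'
from h import *
n='scene'; im,d=arm.camera(n); a=(190,290,280,440)
cv2.imwrite(f'pics/{n}11w.png',cv2.resize(im[a[0]:a[1],a[2]:a[3],::-1],None,fx=4.5,fy=4.5))
E
```

```text
(no output)
```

View pics/scene11w.png

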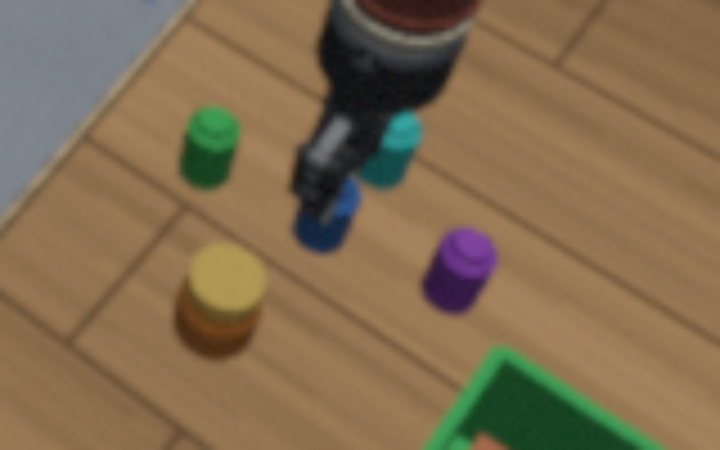

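The +x finger (crop px 318,190) lies just in front of the blue weight, as wanted. I'll go down further.

Call:
jog_arm --targets "0.055 0 0 0.012 0; 0.055 0 0 0.012 0; 0.055 0 0 0.012 0; 0.055 0 0 0.01 0; 0.055 0 0 0.006 0; 0.055 0 0 0 0"

```text
t: 20.38
tool_pos: [0.5032, 0.3663, 0.0106]
tool_rot: [-179.9, 0.0, 92.2]
wrist_force: [0.2, -0.4, -0.4]
width: 0.0551
```

Call:
jog_arm --targets "0.045 0 0 0 0; 0.038 0 0 0 0; 0.03 0 0 0 0; 0.03 0 0 0 0; 0.03 0 0 0 0; 0.03 0 0 0 0"

```text
t: 21.12
tool_pos: [0.5036, 0.3667, 0.012]
tool_rot: [-180.0, -0.0, 92.2]
wrist_force: [-4.8, -0.5, 4.7]
width: 0.0345
```

Call:
jog_arm --targets "0.03 0 0 -0.005 0; 0.03 0 0 -0.02 0; 0.03 0 0 -0.03 0; 0.03 0 0 -0.04 0; 0.03 0 0 -0.03 0; 0.03 0 0 0 0; 0.03 0 0 0 0"

```text
t: 22.0
tool_pos: [0.5029, 0.3659, 0.135]
tool_rot: [-179.9, 0.1, 92.2]
wrist_force: [-1.1, -0.2, -3.7]
width: 0.0343
```

```bash
python3 - <<'E'
from h import *
n='scene'; im,d=arm.camera(n); a=(150,290,280,440)
cv2.imwrite(f'pics/{n}12w.png',cv2.resize(im[a[0]:a[1],a[2]:a[3],::-1],None,fx=4.2,fy=4.2))
n='top'; im,d=arm.camera(n); a=(110,260,70,230)
cv2.imwrite(f'pics/{n}12w.png',cv2.resize(im[a[0]:a[1],a[2]:a[3],::-1],None,fx=4,fy=4))
E
```

```text
(no output)
```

View pics/scene12w.png

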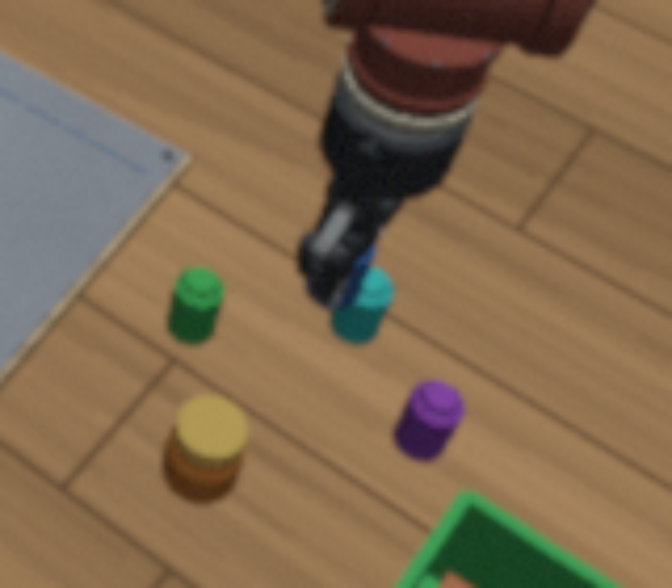

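The weight is held upright in the fingers (crop px 355,280) and the look-alikes and jar are undisturbed. I'll carry it to above the bar, left of the handle.

Call:
jog_arm --targets "0.03 -0.02 0.004 0 0; 0.03 -0.041 0.008 0 0; 0.03 -0.041 0.008 0 0; 0.03 -0.041 0.008 0 0; 0.03 -0.041 0.008 0 0; 0.03 -0.041 0.007 0 0; 0.03 -0.041 0.007 0 0; 0.03 -0.04 0.007 0 0; 0.03 -0.021 0.004 0 0; 0.03 0 0 0.03 0; 0.03 0 0 0.02 0; 0.03 0 0 0 0; 0.03 0 0 0 0"

```text
t: 23.72
tool_pos: [0.5773, 0.0424, 0.0868]
tool_rot: [180.0, 0.0, 92.2]
wrist_force: [-0.1, -0.2, -4.3]
width: 0.0347
```

```bash
python3 edge.py 13; python3 - <<'E'
from bar import *
n='top'; im,d=arm.camera(n); cv2.imwrite('pics/top13z.png',cv2.resize(im[110:250,180:370,::-1],None,fx=4,fy=4))
im,d=arm.camera('scene');w=pts('scene',d);hsv=cv2.cvtColor(im,cv2.COLOR_RGB2HSV)
m=(hsv[...,0]>100)&(hsv[...,0]<120)&(hsv[...,1]>160)&(abs(w[...,1])<.15)&(w[...,2]>.04)
p=w[m];print(len(p),p.min(0).round(3) if len(p) else '',p.max(0).round(3) if len(p) else '')
bar('scene',im,d)
E
```

```text
stripe 141 slope -0.0462 x@-.066,.0885 [0.5956 0.5885] y -0.161 0.132
23.775 [0.5777 0.0424 0.0874] [ 0.18  0.25 -4.11]
74 [ 0.56  -0.033  0.057] [0.591 0.061 0.136]
scene bar rect [ 0.5835 -0.0185] [0.049 0.302] axis [-0.0473  0.9989] slope dx/dy -0.0473 z 0.0367 yext -0.169 0.132
scene yellow 1 slope [-4.6795  0.3051] x at -.067,.088 [ 0.6186 -0.1067] z 0.0317 -0.065 -0.065
scene handle [ 0.5867 -0.0204] [0.068 0.018]
scene red [0.4621 0.0641 0.4459] minx 0.35
scene red [0.6083 0.0467 0.3295] minx 0.5976
scene red [0.6063 0.0649 0.2976] minx 0.5708
scene red [ 0.6051 -0.0632  0.0359] minx 0.6023
scene red [0.5954 0.0921 0.0337] minx 0.594bar.py:21: RankWarning: Polyfit may be poorly conditioned
  a=np.polyfit(p[:,1],p[:,0],1); res=np.abs(p[:,0]-np.polyval(a,p[:,1])); q=p[res<0.01];a=np.polyfit(q[:,1],q[:,0],1)
```

View pics/edge13.png

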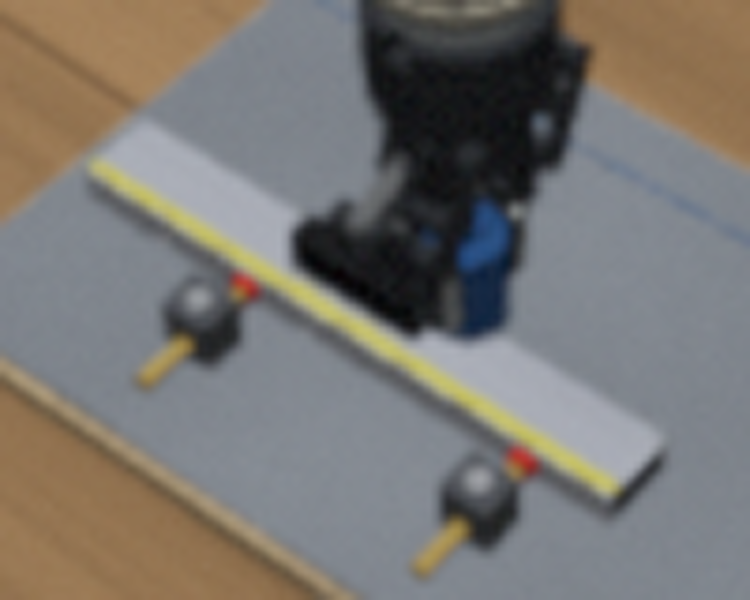

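View pics/top13z.png

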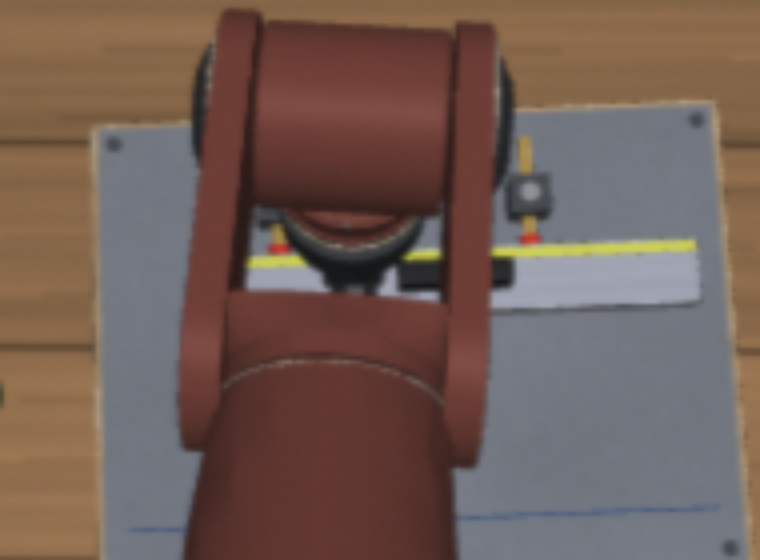

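The edge picture shows the blue weight hanging over the flat of the bar, just left of the black handle (px 483,290), with both tips still on the edge. I'll lower it gently.

Call:
jog_arm --targets "0.03 0 -0.002 0.01 0; 0.03 0 0 0.01 0; 0.03 0 0 0.007 0; 0.03 0 0 0.003 0; 0.03 0 0 0.002 0; 0.03 0 0 0.001 0; 0.03 0 0 0 0"

```text
t: 24.75
tool_pos: [0.5751, 0.0419, 0.0535]
tool_rot: [180.0, 0.0, 92.2]
wrist_force: [0.1, 0.2, -3.8]
width: 0.0348
```

Call:
jog_arm --targets "0.03 0 0 0.0005 0; 0.03 0 0 0.0005 0"

```text
t: 25.0
tool_pos: [0.5751, 0.0419, 0.0525]
tool_rot: [180.0, 0.0, 92.2]
wrist_force: [-0.5, -0.3, -4.1]
width: 0.0347
```

Call:
jog_arm --targets "0.03 0 0 0.0005 0; 0.03 0 0 0.0005 0"

```text
t: 25.25
tool_pos: [0.575, 0.0419, 0.0513]
tool_rot: [180.0, -0.0, 92.2]
wrist_force: [-0.3, 0.3, -4.4]
width: 0.0346
```

Call:
jog_arm --targets "0.03 0 0 0.0005 0; 0.03 0 0 0.0005 0"

```text
t: 25.5
tool_pos: [0.5749, 0.0419, 0.0502]
tool_rot: [-180.0, -0.0, 92.2]
wrist_force: [-0.1, -0.5, -3.6]
width: 0.0344
```

Call:
jog_arm --targets "0.03 0 0 0.0005 0; 0.03 0 0 0.0005 0"

```text
t: 25.75
tool_pos: [0.575, 0.0419, 0.05]
tool_rot: [-180.0, 0.0, 92.2]
wrist_force: [-3.2, 0.5, 3.8]
width: 0.0344
```

Call:
jog_arm --targets "0.03 0 0 0.0005 0; 0.03 0 0 0 0"

```text
t: 26.0
tool_pos: [0.575, 0.0419, 0.05]
tool_rot: [-180.0, 0.0, 92.2]
wrist_force: [-5.9, 0.1, 5.2]
width: 0.0351
```

Call:
jog_arm --targets "0.03 0 0 -0.0005 0; 0.036 0 0 0 0; 0.04 0 0 0 0; 0.045 0 0 0 0; 0.05 0 0 0 0; 0.055 0 0 0 0; 0.055 0 0 0 0; 0.055 0 0 0 0"

```text
t: 27.0
tool_pos: [0.575, 0.0419, 0.0493]
tool_rot: [180.0, 0.0, 92.2]
wrist_force: [0.2, -0.8, 0.5]
width: 0.0548
```

```bash
python3 edge.py 14
```

```text
stripe 119 slope -0.0457 x@-.066,.0885 [0.5954 0.5884] y -0.161 0.132
27.05 [0.575  0.0419 0.0493] [ 0.69 -0.64 -0.24]
```

View pics/edge14.png

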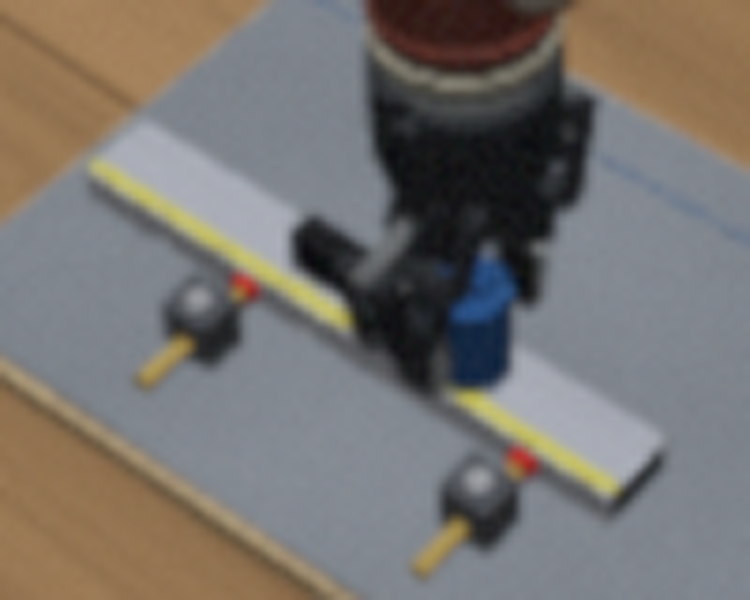

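The weight stands on the bar beside the handle (px 480,330), both tips touch, and the fingers are open. I'll lift straight up and clear away.

Call:
jog_arm --targets "0.055 0 0 -0.005 0; 0.055 0 0 -0.01 0; 0.055 0 0 -0.02 0; 0.055 0 0 -0.03 0; 0.055 0 0 -0.04 0; 0.055 0 0 -0.04 0; 0.055 0.04 -0.02 0 0; 0.055 0.05 -0.03 0 0; 0.055 0.05 -0.03 0 0; 0.055 0.05 -0.03 0 0; 0.055 0.05 -0.02 0 0; 0.055 0 0 0 0"

```text
t: 28.55
tool_pos: [0.4347, 0.2795, 0.1962]
tool_rot: [179.9, -0.1, 92.5]
wrist_force: [0.5, -0.2, -0.0]
width: 0.0548
```

```bash
python3 edge.py 15; python3 - <<'E'
from bar import *
from bar import bar as B
im,d=arm.camera('top'); cv2.imwrite('pics/top15z.png',cv2.resize(im[130:270,180:370,::-1],None,fx=4,fy=4)); B('top',im,d)
for n in ('top','scene'):
    im,d=arm.camera(n)
    w=pts(n,d);hsv=cv2.cvtColor(im,cv2.COLOR_RGB2HSV)
    m=(hsv[...,0]>100)&(hsv[...,0]<120)&(hsv[...,1]>130)&(abs(w[...,1]-.04)<.05)&(abs(w[...,0]-.575)<.05)&(w[...,2]>.08)&(w[...,2]<.12)
    p=w[m];print(n,'weight',len(p),((p.min(0)+p.max(0))/2).round(4),np.ptp(p,axis=0).round(3),p.max(0)[2].round(4))
    for q in('jar','tape','tin'):
        for o in arm.outline_of(n,q)[:1]:
            print(n,q,round(o['score'],2),np.nanmedian(w[o['mask']],0).round(3))
E
```

```text
stripe 141 slope -0.0463 x@-.066,.0885 [0.5955 0.5884] y -0.164 0.132
28.6 [0.4356 0.278  0.196 ] [-0.32 -0.07  0.89]
top bar rect [ 0.5866 -0.0692] [0.056 0.203] axis [-0.1158  0.9933] slope dx/dy -0.1166 z 0.0384 yext -0.17 0.031
top yellow 163 slope [-0.011   0.5946] x at -.067,.088 [0.5953 0.5936] z 0.0388 -0.167 0.093
top handle [0.5726 0.001 ] [0.022 0.113]
top red [ 0.6023 -0.0671  0.0349] minx 0.6003
top red [0.5958 0.0879 0.0356] minx 0.5949
top red [0.3642 0.1934 0.5295] minx 0.35
top weight 163 [0.5721 0.0411 0.091 ] [0.033 0.028 0.022] 0.1019
top jar 0.96 [0.598 0.342 0.063]
top tape 0.85 [ 0.607 -0.356  0.048]
top tin 0.57 [ 0.495 -0.339  0.059]
scene weight 91 [0.5774 0.0443 0.09  ] [0.035 0.031 0.02 ] 0.1001
scene jar 0.62 [0.617 0.355 0.06 ]
scene tape 0.77 [ 0.621 -0.35   0.037]
scene tin 0.63 [ 0.509 -0.333  0.043]
```

View pics/top15z.png

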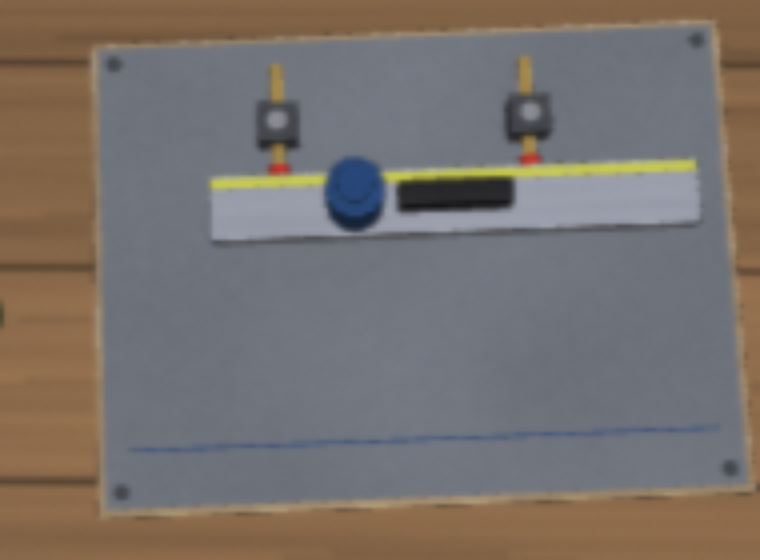

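View pics/edge15.png

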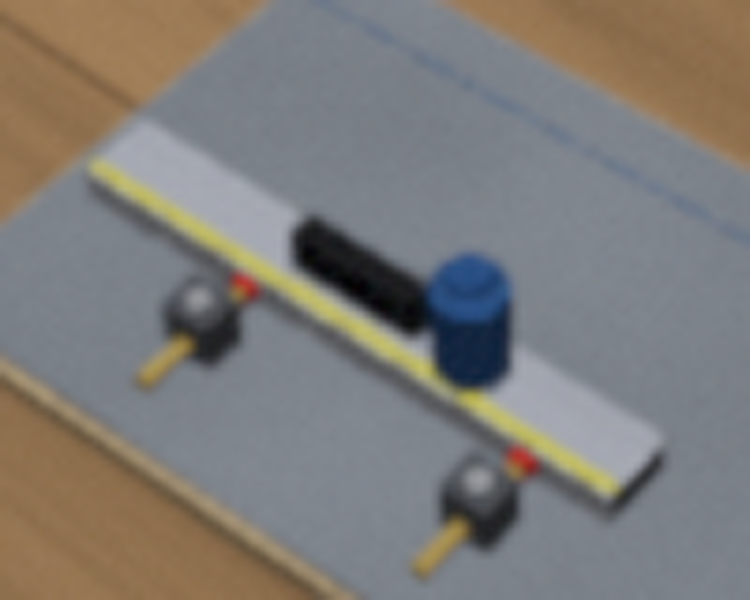

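The top and edge views show the weight upright on the bar at (355,192), both tips on the stripe edge and the arm clear. I'll check by sub-pixel comparison with the first pictures whether each tip has been pushed in.

```bash
python3 - <<'E'
from h import *
p=lambda n:arm.camera_params(n)
def ims(n,k=6): 
    return np.mean([arm.camera(n)[0].astype(float) for _ in range(k)],0)
for n in('scene','top'):
    i0=np.load(f'{n}0.npz')['im'].astype(float); i1=ims(n,4)
    P=p(n);K,R,t=map(np.array,(P['mtx'],P['R'],P['t']))
    def pr(X): c=K@(R@np.array(X)+t); return c[:2]/c[2]
    for nm,X in(('L',[.597,.0883,.029]),('R',[.603,-.066,.029])):
        c=pr(X); dx=pr(np.array(X)+[.001,0,0])-c
        u,v=c.round().astype(int); out=[]
        for im in(i0,i1):
            a=im[v-6:v+7,u-6:u+7]; r=np.clip(a[...,0]-1.3*np.maximum(a[...,1],a[...,2])-5,0,None)
            vv,uu=np.mgrid[-6:7,-6:7]; out.append((np.array([(r*uu).sum(),(r*vv).sum()])/r.sum(),r.sum()))
        s=out[1][0]-out[0][0]
        print(n,nm,'shift px',s.round(2),'along x mm',(s@dx/(dx@dx)).round(2),'red sums',[round(o[1]) for o in out],'px/mm',np.linalg.norm(dx).round(2))
E
```

```text
scene L shift px [0.01 0.05] along x mm 0.11 red sums [462, 620] px/mm 0.29
scene R shift px [-0.32  0.19] along x mm 1.35 red sums [356, 468] px/mm 0.28
top L shift px [-0.   -0.42] along x mm 1.06 red sums [1254, 934] px/mm 0.39
top R shift px [-0.05 -1.04] along x mm 2.66 red sums [1243, 922] px/mm 0.39
```

```bash
python3 - <<'E'
from h import *
P=arm.camera_params('scene');K,R,t=map(np.array,(P['mtx'],P['R'],P['t']))
def pr(X): c=K@(R@np.array(X)+t); return c[:2]/c[2]
def load(f,o,s,interp):
    a=cv2.imread(f)[:,:,::-1]; 
    return cv2.resize(a,None,fx=1/s,fy=1/s,interpolation=cv2.INTER_AREA).astype(float),np.array(o)
fr=[('z0',np.load('scene0.npz')['im'].astype(float),np.array([0,0]))]
for k in(2,3,4,5): fr.append((f'z{k}',)+load(f'pics/scene{k}z.png',(180,130),4,0))
for k in(6,7,10,13,14,15): fr.append((f'e{k}',)+load(f'pics/edge{k}.png',(190,145),7.5,0))
for nm,a,o in fr:
    s=nm
    for T,X in(('L',[.597,.0883,.029]),('R',[.603,-.066,.029])):
        c=pr(X); dx=pr(np.array(X)+[.001,0,0])-c
        u,v=(c.round()-o).astype(int)
        b=a[v-6:v+7,u-6:u+7]; vv,uu=np.mgrid[-6:7,-6:7]
        r=np.clip(b[...,0]-1.3*np.maximum(b[...,1],b[...,2])-5,0,None)
        m=np.array([(r*uu).sum(),(r*vv).sum()])/r.sum()
        # stripe: yellowness line position near tip, along x dir: sample profile at y +-12mm.. avg
        prof=[]
        for dy in np.r_[-.03:-.012:7j,.012:.03:7j]:
            xs=np.arange(-.05,.02,.0005); 
            uvp=np.array([pr([X[0]+q-.0*dy,X[1]+dy,.038]) for q in xs])-o
            g=np.stack([cv2.remap(a[...,ch].astype(np.float32),uvp[:,0].astype(np.float32)[None],uvp[:,1].astype(np.float32)[None],cv2.INTER_LINEAR)[0] for ch in range(3)],-1)
            y=np.clip(np.minimum(g[:,0],g[:,1])-1.4*g[:,2]-5,0,None)
            if y.sum()>50: prof.append(((y*xs).sum()/y.sum(),dy))
        q=np.polyval(np.polyfit([p[1] for p in prof],[p[0] for p in prof],1),0)*1000 if len(prof)>5 else np.nan
        s+=f'  {T}: tip {(m@dx/(dx@dx)):.2f}mm red {r.sum():.0f} stripe {q:.2f} ({len(prof)})'
    print(s)
E
```

```text
z0  L: tip -1.37mm red 462 stripe nan (0)  R: tip -3.22mm red 356 stripe nan (0)
z2  L: tip -1.26mm red 392 stripe nan (0)  R: tip -3.20mm red 296 stripe nan (0)
z3  L: tip -1.62mm red 521 stripe -9.83 (14)  R: tip -3.79mm red 365 stripe -18.63 (13)
z4  L: tip 0.79mm red 491 stripe -7.27 (14)  R: tip -4.04mm red 417 stripe -14.33 (12)
z5  L: tip -1.42mm red 494 stripe -8.55 (14)  R: tip -2.98mm red 388 stripe -8.99 (9)
e6  L: tip -1.41mm red 573 stripe -8.71 (14)  R: tip -1.69mm red 450 stripe -7.12 (14)
e7  L: tip -1.49mm red 573 stripe -8.82 (14)  R: tip -1.68mm red 442 stripe -7.17 (14)
e10  L: tip -1.21mm red 592 stripe -8.59 (14)  R: tip -1.79mm red 445 stripe -7.46 (14)
e13  L: tip -1.21mm red 592 stripe -8.60 (14)  R: tip -1.80mm red 444 stripe -7.45 (14)
e14  L: tip -1.21mm red 598 stripe -8.64 (14)  R: tip -1.77mm red 445 stripe -7.48 (14)
e15  L: tip -1.21mm red 588 stripe -8.61 (14)  R: tip -1.77mm red 439 stripe -7.45 (14)
```

```bash
python3 -c "
from bench import arm
print(arm.hand_in(), arm.sense()['t'])"
```

```text
the job is handed in; nothing more can be done
the job is handed in; nothing more can be done
```

I pushed the straightedge flat onto both red tips, stood the blue weight on it just left of the handle, and handed the job in at about 29 s. No verdict is reported, and I had no reading of the force on each stop.

**Sliding the bar:** A push at mid-back loaded only the left stop, up to 9.4 N on the wrist, and left the right tip clear. I finished with a push on the right of the bar and then one on the left of the handle, near the midpoint of the tips.

**Placing the weight:** It was lowered in half-millimetre steps, with a contact force of about 10 N. I then opened the fingers and moved the arm clear.

**Last checks:**
- **Edge on the tips:** After release, sub-pixel picture comparison showed the right tip pushed in by about 1.5–2 mm and the left tip by about 0.3 mm. The left tip had moved together with the bar during the last push. The bar did not measurably move when the weight was set down.
- **Left stop load:** In the first push the left tip was pushed in by about 2.2 mm, so its spring bottomed out. I judged it stayed under 10 N because the whole wrist push was below that.
- **Weight:** It stands upright and released, within a few millimetres of the bar's centre line. The two cameras disagreed by about 5 mm on its position, roughly their usual disagreement in this scene.
- **Jar, tape measure and tin:** They look undisturbed and the arm did not go near enough to touch them. I did not measure their shift against the first pictures.

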